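# Lay the repair tools out for refitting

## Task

The tools in the full rack lie in the order in which they were used to take a phone apart; for refitting they are needed in the reverse order. Move all four tools to the empty rack in reverse order: the one that was leftmost goes to the rightmost bay, and so on. Lay each one squarely along the middle of its bay, resting flat on both saddles with its middle halfway between them; either end may point forward.

Things in the scene. Friction and masses are not known exactly. Their poses are not given: they have to be found in the camera images.
- full_rack: Base of the rack that holds the tools at the start, left or right of the other rack, fixed: aluminium plate 100 mm deep (x), 244 wide (y), 6 thick, end strips 14 high. Origin: centre of its underside, on the bench; x away from the robot, y left, turned up to 0.25 rad. Four bays, middles at x = 0, y = +87, +29, -29, -87 mm, each with a fixed blue seat.
- empty_rack: The rack empty at the start, fixed: plate, origin, axes and bays as full_rack, four blue seats built on. Each seat: a web (top 9 mm above the bench) and two saddles 10 thick, 38 mm before and behind the bay's middle (66 clear between for fingers). A tool lies along x across both, on their flat tops 30 mm above the bench, between lips 44 mm apart, 8 high.
- screwdriver: Precision screwdriver with a red 12 mm handle and thin steel blade, 146 mm long, 12 wide, 12 high; it may be held anywhere within 35 mm of the middle, across 12 mm. Origin: on its underside at mid-length; its y axis runs along its length, z up. It starts lying in a seat of the full rack, its underside 30 mm above the bench, in any of the four bays.
- seat_screwdriver: The blue seat in the full rack in which the screwdriver lies at the start; fixed, all four look alike. Form as the seats of the empty rack. Origin: centre of its underside, 6 mm above the bench; axes as the rack's; tool floor 24 mm above the origin.
- marker: Felt marker, white barrel with a cyan cap, 124 mm long, 15 wide and 15 high, the same all along; hold it across the barrel at the middle. Origin: on its underside at mid-length; its y axis runs along its length, z up. It starts lying in a seat of the full rack, its underside 30 mm above the bench, in any of the four bays.
- seat_marker: The blue seat in the full rack in which the marker lies at the start; fixed, all four look alike. Form as the seats of the empty rack. Origin: centre of its underside, 6 mm above the bench; axes as the rack's; tool floor 24 mm above the origin.
- syringe: Flux syringe, pale barrel with plunger and green needle, 135 mm long; the barrel is 18 mm wide and 16 high, the finger flange 25 wide and 27 high; hold it across the barrel at the middle. Origin: on its underside at mid-length; its y axis runs along its length, z up. It starts lying in a seat of the full rack, its underside 30 mm above the bench, in any of the four bays.
- seat_syringe: The blue seat in the full rack in which the syringe lies at the start; fixed, all four look alike. Form as the seats of the empty rack. Origin: centre of its underside, 6 mm above the bench; axes as the rack's; tool floor 24 mm above the origin.
- spudger: Flat black nylon prying stick, 150 mm long, 10 wide and only 4 mm thick; hold it across its 10 mm width with the fingertips reaching below it. Origin: on its underside at mid-length; its y axis runs along its length, z up. It starts lying in a seat of the full rack, its underside 30 mm above the bench, in any of the four bays.
- seat_spudger: The blue seat in the full rack in which the spudger lies at the start; fixed, all four look alike. Form as the seats of the empty rack. Origin: centre of its underside, 6 mm above the bench; axes as the rack's; tool floor 24 mm above the origin.

How it is judged (in metres and radians):
At the end, for the whole second after the job is handed in: All four tools rest in the rack that was empty, in the reverse of their starting order: each within 13 mm sideways and 18 mm lengthwise of its bay's middle, within 0.22 rad of the bay's direction, level within 0.15 rad on both saddles, released (((y of seat_screwdriver in the frame of full_rack between 0.072 and 0.102 m and y of screwdriver in the frame of empty_rack between -0.1 and -0.074 m) or (y of seat_screwdriver in the frame of full_rack between 0.014 and 0.044 m and y of screwdriver in the frame of empty_rack between -0.042 and -0.016 m) or (y of seat_screwdriver in the frame of full_rack between -0.044 and -0.014 m and y of screwdriver in the frame of empty_rack between 0.016 and 0.042 m) or (y of seat_screwdriver in the frame of full_rack between -0.102 and -0.072 m and y of screwdriver in the frame of empty_rack between 0.074 and 0.1 m)) and x of screwdriver in the frame of empty_rack between -0.018 and 0.018 m and z of screwdriver in the frame of empty_rack between 0.024 and 0.037 m and angle between the y axis of each of screwdriver, marker, syringe, spudger and the x axis of empty_rack, either way round below 0.22 rad and angle between each of screwdriver, marker, syringe, spudger's own z axis and vertical below 0.15 rad and linear speed of each of screwdriver, marker, syringe, spudger below 0.02 m/s and angular speed of each of screwdriver, marker, syringe, spudger below 0.2 rad/s and ((y of seat_marker in the frame of full_rack between 0.072 and 0.102 m and y of marker in the frame of empty_rack between -0.1 and -0.074 m) or (y of seat_marker in the frame of full_rack between 0.014 and 0.044 m and y of marker in the frame of empty_rack between -0.042 and -0.016 m) or (y of seat_marker in the frame of full_rack between -0.044 and -0.014 m and y of marker in the frame of empty_rack between 0.016 and 0.042 m) or (y of seat_marker in the frame of full_rack between -0.102 and -0.072 m and y of marker in the frame of empty_rack between 0.074 and 0.1 m)) and x of marker in the frame of empty_rack between -0.018 and 0.018 m and z of marker in the frame of empty_rack between 0.024 and 0.037 m and ((y of seat_syringe in the frame of full_rack between 0.072 and 0.102 m and y of syringe in the frame of empty_rack between -0.1 and -0.074 m) or (y of seat_syringe in the frame of full_rack between 0.014 and 0.044 m and y of syringe in the frame of empty_rack between -0.042 and -0.016 m) or (y of seat_syringe in the frame of full_rack between -0.044 and -0.014 m and y of syringe in the frame of empty_rack between 0.016 and 0.042 m) or (y of seat_syringe in the frame of full_rack between -0.102 and -0.072 m and y of syringe in the frame of empty_rack between 0.074 and 0.1 m)) and x of syringe in the frame of empty_rack between -0.018 and 0.018 m and z of syringe in the frame of empty_rack between 0.024 and 0.037 m and ((y of seat_spudger in the frame of full_rack between 0.072 and 0.102 m and y of spudger in the frame of empty_rack between -0.1 and -0.074 m) or (y of seat_spudger in the frame of full_rack between 0.014 and 0.044 m and y of spudger in the frame of empty_rack between -0.042 and -0.016 m) or (y of seat_spudger in the frame of full_rack between -0.044 and -0.014 m and y of spudger in the frame of empty_rack between 0.016 and 0.042 m) or (y of seat_spudger in the frame of full_rack between -0.102 and -0.072 m and y of spudger in the frame of empty_rack between 0.074 and 0.1 m)) and x of spudger in the frame of empty_rack between -0.018 and 0.018 m and z of spudger in the frame of empty_rack between 0.024 and 0.037 m); the robot touches nothing.
It also fails if it takes over 99 s, if anything falls off the work surface, if the arm or the gripper's body presses on something with over 40 N, if the wrist force passes 120 N, or if a joint passes its speed limit or range.

## Robot

A 7-joint arm with a two-finger parallel gripper is mounted at the origin on a cart in front of the work surface, level with it; the furniture and walls round the work are solid. World frame = base frame: x ahead of the robot, y to its left, z up, the work surface at z = 0. Lengths are in mm, angles in degrees, forces in N, time in s.
With the tool pointing down it reaches from about 400 to 900 mm from the base axis. Payload 5.5 kg.
Tool frame: the origin (TCP) lies on the mounting face of the last link; the fingertips stand 173 mm ahead of it and the grasp point (between the pads) lies hold_point_z ahead of it (hold_point_z is the distance from the TCP to the grasp point, in mm); z points along the fingers, y is the line along which they close (so a half turn about z gives the same grasp; the last joint's range is limited). The gripper opens to 85 mm and grips with 20 to 120 N. Pads are 22 mm wide; open, the fingers measure 114 mm over their backs; the gripper's body (76 mm by 85 mm) begins 54 mm behind the grasp point. The pads swing forward as they close: fully open they stand 13 mm farther back than shut.
Start: joints at [-60.837, 28.699, -24.465, 88.831, 12.651, 65.22, -12.049], TCP at [158.133, 630.468, 404.71] pointing down, gripper open.
Joint ranges: [-164.97, 164.97], [-17.58, 116.51], [-87.97, 89.64], [11.32, 138.91], [-80.73, 260.73], [10.89, 115.49], [-147.41, 147.41]. Speed limits (degrees/s): [147.25, 147.25, 180, 180, 180, 180, 180].

## Interface

Orientations are given as [roll, pitch, yaw] about the fixed x, y, z axes, in that order (R = Rz(yaw) Ry(pitch) Rx(roll)).
In Python, from cell import state, capture, calibration, job_done, hold_point_z gives the robot as it stands.
- The arm moves only by the tool move_arm, never from a script. Its argument "steps" is a list of rows, each a list of 5 numbers: the finger opening in cm, from 0 to 8.54, then the shift along the tool's x, y, z in cm, then the turn about the tool's z in rad. In form: [[fingers, x, y, z, twist], ...]. A call has 1 to 12 rows; each row shifts and turns the commanded pose from where the row before left it, along the tool's axes as they then stand; what a row does not reach is not made up. A row lasts 1/8 s, in which the tool goes at most 62.5 mm and 10.7 degrees, less where a joint would pass 70% of its speed; a pose out of reach is approached as far as the arm can. A call is refused whole if a number of a shift passes 6.25 or a number of a turn 0.188, either way. A call with a gripper value outside its range is refused whole. The fingers move at their own pace and stop on an object; "newtons" is the grip in N (left out, the last holds). Time passes only in rows, so rows that do not move let the fingers close. It gives the time, the measured TCP pose, the force, the opening and the grip force at its end, in the units of the state.
- state(): the state, without advancing time (a new reading comes with each control period).
- capture(name): name is "side" or "top"; returns the picture (400x640x3 uint8, red, green, blue); there is no depth.
- calibration(name): a dict with "K" (3x3 intrinsics, pixels), "pose" (4x4, takes a point from camera to world coordinates). Camera axes: x right, y down, z forward; pixel columns grow to the right and rows downward; lengths in mm; the calibration is good to about 2 mm. A picture is of the moment at which its call begins. calibration takes no time and is no camera call.
- job_done(): hands the job in; it is judged then, once.
The state is a dict: "clock": time; "qpos": joint angles; "joint_vel": joint speeds; "tau": joint torques, N m; "eef_pos": TCP position; "tool_rot": TCP orientation; "wrist_force": force on the tool from outside, world axes, zero at the start; "torque": the same for the moment, N m; "gripper_width": finger opening in mm; "gripper_force": force on a finger pad.
Only numpy, scipy, OpenCV 4.12 (cv2) and the standard library are available. Lean on these libraries where they do the work, as an engineer would, in place of code of your own. Each camera call takes 0.05 s, during which the arm holds its last target. There are 200 camera calls.

## Working session

There is one attempt and no reset: what is moved stays moved. The work goes in short steps, Python scripts to look and compute and a tool call to move; the robot and the scene stay as the last step left them, time stands still between calls to the robot, and variables do not carry over. Pictures are saved under pics/ and viewed, at most 14 in all, crops included, and the job is handed in when it is done.

Besides the shell and the picture viewer there is one more tool, called after "Emit:" as name(argument=value, ...), one argument or row to a line, values as JSON. move_arm: Moves the arm, as the interface text tells. Its arguments: {"type":"object","properties":{"steps":{"type":"array","items":{"type":"array","items":{"type":"number"}}},"newtons":{"type":"number"}},"required":["steps"]}

```bash
mkdir -p pics; ls
python3 - <<'E'
from cell import *
import cv2
s=state();print({k:s[k] for k in('clock','eef_pos','tool_rot','gripper_width','wrist_force')}, hold_point_z if not callable(hold_point_z) else hold_point_z())
for n in('side','top'):
    cv2.imwrite(f'pics/{n}0.png',cv2.cvtColor(capture(n),cv2.COLOR_RGB2BGR)); c=calibration(n);print(n,c['K'],c['pose'])
E
```

```text
pics
{'clock': 0.0, 'eef_pos': array([158.11325193, 630.10315439, 403.6794604 ]), 'tool_rot': array([-1.79889890e+02, -3.14211446e-03,  1.65922864e+02]), 'gripper_width': 85.30938523558903, 'wrist_force': array([-0.3286432 , -0.77459927,  0.26932872])} 154.70000000000002
side [[415.05312042   0.         322.75493497]
 [  0.         415.05312042 197.52238417]
 [  0.           0.           1.        ]] [[-9.99810484e-01 -7.79971946e-03 -1.78370642e-02  5.33699394e+02]
 [ 1.33129177e-02  3.94584195e-01 -9.18763343e-01  9.09619915e+02]
 [ 1.42043199e-02 -9.18826685e-01 -3.94405577e-01  4.01126432e+02]
 [ 0.00000000e+00  0.00000000e+00  0.00000000e+00  1.00000000e+00]]
top [[474.603404     0.         312.56602548]
 [  0.         474.603404   200.40984989]
 [  0.           0.           1.        ]] [[ 9.55765376e-03 -9.80568833e-01  1.95942375e-01  3.10606908e+02]
 [-9.99451129e-01 -3.15199665e-03  3.29773393e-02  1.10186320e+02]
 [-3.17189414e-02 -1.96150013e-01 -9.80060754e-01  1.12642926e+03]
 [ 0.00000000e+00  0.00000000e+00  0.00000000e+00  1.00000000e+00]]
```

View pics/top0.png

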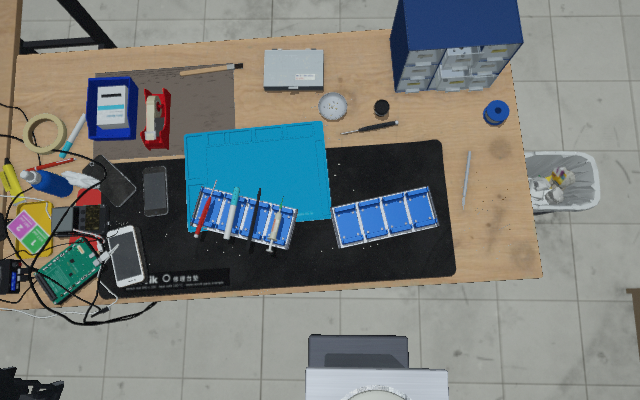

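View pics/side0.png

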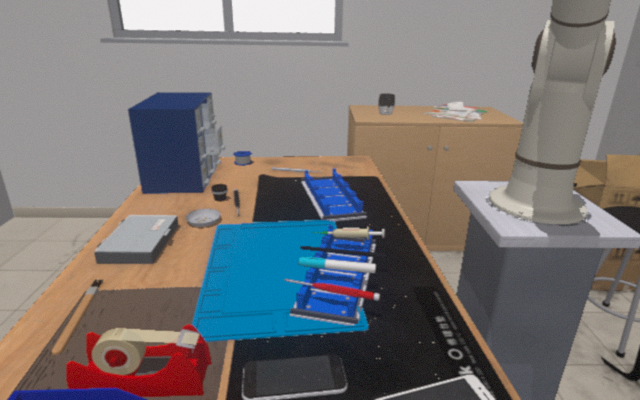

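The full rack is on the left (u≈200-298 in top), holding screwdriver, marker, spudger and syringe from left to right. The empty rack is on the right (u≈332-438). I'll enlarge crops of both views.

Run:
```python
import cv2,numpy as np
t=cv2.imread('pics/top0.png');s=cv2.imread('pics/side0.png')
def crop(im,u,v,w,h,k,name):
    c=cv2.resize(im[v:v+h,u:u+w],None,fx=k,fy=k,interpolation=cv2.INTER_CUBIC)
    for i in range(u-u%10+10,u+w,10): cv2.line(c,((i-u)*k,0),((i-u)*k,6 if i%50 else 16),(0,255,255),1); i%20==0 and cv2.putText(c,str(i),((i-u)*k-10,18),0,.35,(0,255,255),1)
    for i in range(v-v%10+10,v+h,10): cv2.line(c,(0,(i-v)*k),(6,(i-v)*k),(0,255,255),1); cv2.putText(c,str(i),(8,(i-v)*k+4),0,.35,(0,255,255),1)
    cv2.imwrite('pics/'+name,c)
crop(t,185,170,130,95,6,'c_full.png');crop(t,322,175,125,80,6,'c_empty.png')
crop(s,275,215,120,115,5,'c_side.png');crop(s,290,155,90,75,7,'c_sidee.png')
```

```text
(no output)
```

View pics/c_full.png

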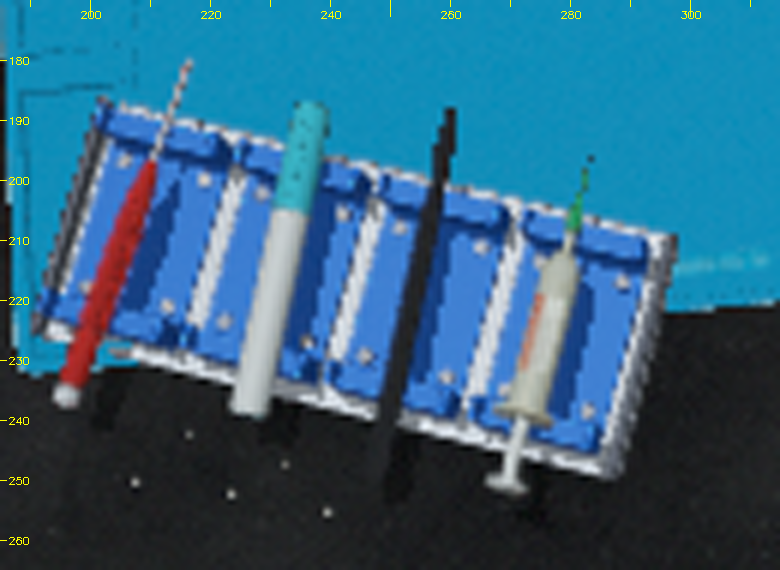

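View pics/c_empty.png

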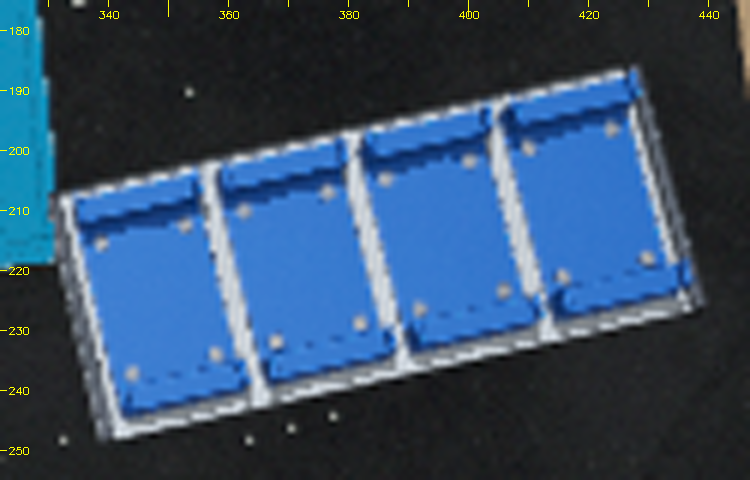

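View pics/c_side.png

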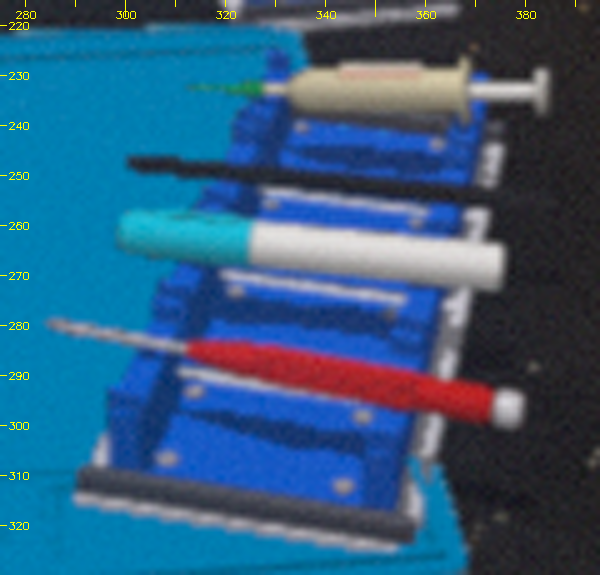

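View pics/c_sidee.png

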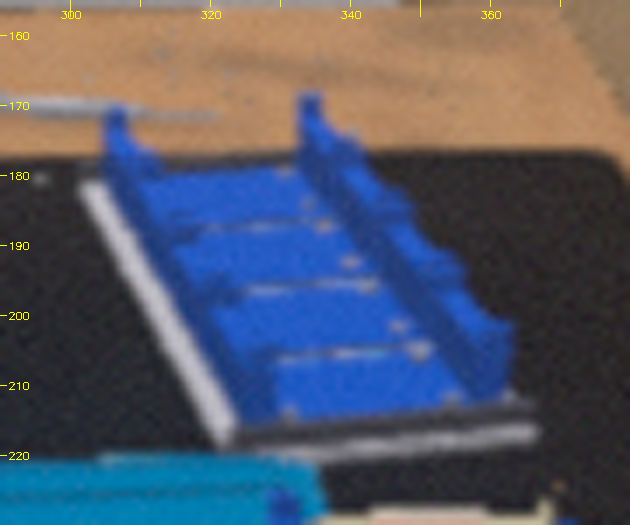

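The crops show the seat screws clearly (16 in the top view of the empty rack) and all tool ends. I'll fit both racks jointly from the screws in both views, and triangulate the tool ends.

```bash
cat > lib.py <<'E'
import numpy as np,cv2
from cell import *
C={n:calibration(n) for n in('top','side')}
def proj(n,P):
    T=np.linalg.inv(C[n]['pose']);Q=np.atleast_2d(P)@T[:3,:3].T+T[:3,3];q=Q@C[n]['K'].T
    return q[:,:2]/q[:,2:]
def tri(a,b):
    Pm=[C[n]['K']@np.linalg.inv(C[n]['pose'])[:3] for n in('top','side')]
    X=cv2.triangulatePoints(*Pm,np.array(a,float).reshape(2,1),np.array(b,float).reshape(2,1));return (X[:3]/X[3]).ravel()
def onz(n,uv,z):
    d=C[n]['pose'][:3,:3]@np.linalg.solve(C[n]['K'],[*uv,1]);o=C[n]['pose'][:3,3];return o+d*(z-o[2])/d[2]
def rack(p,L):
    c,s=np.cos(p[2]),np.sin(p[2]);L=np.atleast_2d(L);return np.c_[p[0]+c*L[:,0]-s*L[:,1],p[1]+s*L[:,0]+c*L[:,1],L[:,2]]
E
python3 - <<'E'
from lib import *
from scipy.optimize import least_squares
Y=[87,29,-29,-87]
# keys (bay, sx, sy)
k4=[(1,1),(1,-1),(-1,1),(-1,-1)]
def mk(b,l,sel=k4): return [((b,)+k,uv) for k,uv in zip(sel,l)]
Et=mk(0,[(338.8,215.5),(352.7,212.5),(344,237),(358,234)])+mk(1,[(362.7,210),(376.6,207),(368,232),(382,229)])+mk(2,[(386,205),(400,202),(391.5,226.5),(406,223.5)])+mk(3,[(410,199.5),(424,196.5),(415.7,221),(430,218)])
Ft=mk(0,[(205.5,196.5),(219,200),(199,218),(213,221)])+mk(1,[(228.5,202),(242,205.5),(222,223.5),(236,226.8)])+mk(2,[(251.5,208),(265,211),(245.5,229),(259.5,232.5)])+mk(3,[(288.5,217),(282.5,238.5)],[(1,-1),(-1,-1)])
L=[(1,1),(-1,1)]
Fs=mk(0,[(308,306.5),(343.5,312),(314,293),(347.5,298)],L+[(1,-1),(-1,-1)])+mk(1,[(322,273),(353,277.5)],L)+mk(2,[(329,255),(358.5,259.5)],L)+mk(3,[(335,240),(362.5,244)],L)
Es=mk(0,[(331.5,214),(354,212),(350,205)],L+[(-1,-1)])+mk(1,[(347,201.5),(342.5,196)],[(-1,1),(-1,-1)])+mk(2,[(340,192),(336,187)],[(-1,1),(-1,-1)])
def res(p,side=True):
    a,b=p[6:8];r=[]
    for pose,z,obs in((p[:3],p[8],[('top',Ft),('side',Fs)]),(p[3:6],p[9],[('top',Et),('side',Es)])):
        for n,o in obs:
            if n=='side' and not side: continue
            P=rack(pose,[(k[1]*a,Y[k[0]]+k[2]*b,z) for k,_ in o]);r.append((proj(n,P)-[uv for _,uv in o]).ravel())
    return r if p is None else r
x0=[420,200,-.2,420,-130,.2,24,17,9,9]
for side in(True,False):
    s=least_squares(lambda p:np.concatenate(res(p,side)+([] if side else [p[8:10]-9])),x0,loss='soft_l1')
    print(np.round(s.x,3),[round(float(np.sqrt(np.mean(r**2))),2) for r in res(s.x)])
F,E=s.x[:3],s.x[3:6]; np.savez('racks.npz',F=F,E=E)
T={'screw':[(216.5,180.5),(285.5,279),(196,236),(379,298.5)],'marker':[(237,188),(299.5,261),(226,238.5),(375,267.5)],
'syr':[(283.5,196.5),(313,232.5),(269,251),(383.5,232.5)],'spud':[(260,188.5),(301,247),(249.5,251.5),(388,256)]}
for (n,(a,b,c,d)),y in zip(T.items(),(87,29,-87,-29)):
    A,B=tri(a,b),tri(c,d);M=(A+B)/2;l=A-B
    c_,s_=np.cos(F[2]),np.sin(F[2]);dx,dy=M[:2]-F[:2]
    print(n,A.round(1),B.round(1),'mid',M.round(1),'len',np.linalg.norm(l).round(1),'ang',np.arctan2(l[1],l[0]).round(3),'in rack',round(c_*dx+s_*dy,1),round(-s_*dx+c_*dy-y,1))
    h={'screw':36,'marker':37.5,'syr':38,'spud':34}[n];A,B=onz('top',a,h),onz('top',c,h);M=(A+B)/2;l=A-B;dx,dy=M[:2]-F[:2]
    print('   top',M.round(1),'len',np.linalg.norm(l).round(1),'ang',np.arctan2(l[1],l[0]).round(3),'in rack',round(c_*dx+s_*dy,1),round(-s_*dx+c_*dy-y,1))
for y in Y: print('bayE',rack(E,[0,y,30]).round(1))
E
```

```text
[ 489.613  309.67  -132.197  495.314  -22.737  -87.738   26.334   16.661
   24.425    8.062] [0.4, 4.46, 0.24, 0.3]
[ 4.92243e+02  3.12514e+02 -8.82010e+01  4.94975e+02 -2.26070e+01
  2.26000e-01  2.66770e+01  1.71490e+01  8.99700e+00  9.00800e+00] [0.15, 5.9, 0.15, 0.46]
screw [577.1 376.1  36. ] [442.4 418.6  33. ] mid [509.8 397.4  34.5] len 141.3 ang -0.306 in rack -2.8 -0.4
   top [509.7 396.8  36. ] len 139.3 ang -0.302 in rack -2.8 -0.9
marker [558.2 326.   37.1] [437.6 346.4  38.6] mid [497.9 336.2  37.8] len 122.4 ang -0.168 in rack -0.0 -4.6
   top [497.7 336.3  37.5] len 121.8 ang -0.171 in rack -0.3 -4.6
syr [538.2 215.9  31.5] [409.  244.6  47.4] mid [473.6 230.2  39.5] len 133.4 ang -0.218 in rack 1.2 2.6
   top [473.4 230.5  38. ] len 131.6 ang -0.235 in rack 0.9 2.9
spud [558.  272.1  32.2] [408.3 292.7  27.5] mid [483.1 282.4  29.9] len 151.2 ang -0.137 in rack -1.8 -2.4
   top [482.8 281.6  34. ] len 150.4 ang -0.131 in rack -1.9 -3.2
bayE [[475.4  62.2  30. ]]
bayE [[488.5   5.7  30. ]]
bayE [[501.5 -50.9  30. ]]
bayE [[ 514.5 -107.4   30. ]]
```

```bash
cat > go.py <<'E'
# usage: go.py x y z yaw(deg) -> shifts in tool axes (cm) in the present orientation, and in the final one, twist (rad)
import sys,numpy as np
from cell import state
x,y,z,w=map(float,sys.argv[1:]);s=state();p=np.array(s['eef_pos']);r=s['tool_rot'];d=np.array([x,y,z])-p
def sh(ps): ps=np.radians(ps);c,n=np.cos(ps),np.sin(ps);return round((c*d[0]+n*d[1])/10,2),round((n*d[0]-c*d[1])/10,2)
print('pos',p.round(1),np.round(r,1),'F',np.round(s['wrist_force'],1),'w',round(s['gripper_width'],1),'t',round(s['clock'],2))
print('now x,y',sh(r[2]),'final x,y',sh(w),'z',round(-d[2]/10,2),'twist',round(-np.radians((w-r[2]+180)%360-180),3))
E
python3 go.py 511.5 396.5 290 162.7
```

```text
pos [158.1 630.1 403.7] [-179.9   -0.   165.9] F [ 0.7  1.  -1.1] w 85.1 t 0.1
now x,y (np.float64(-39.96), np.float64(-14.07)) final x,y (np.float64(-40.69), np.float64(-11.8)) z 11.37 twist 0.056
```

Emit:
move_arm(
  steps=[
    [3.8, -4, -1.4, 0, 0],
    [3.8, -4, -1.4, 0, 0],
    [3.8, -4, -1.4, 0, 0],
    [3.8, -4, -1.4, 0, 0],
    [3.8, -4, -1.4, 0, 0],
    [3.8, -4, -1.4, 0, 0],
    [3.8, -4, -1.4, 0, 0],
    [3.8, -4, -1.4, 0, 0],
    [3.8, -4, -1.4, 2.8, 0],
    [3.8, -4, -1.4, 2.8, 0],
    [3.8, 0, 0, 2.8, 0.056],
    [3.8, 0, 0, 3, 0],
  ],
  newtons=40,
)

```text
clock: 1.6
eef_pos: [512.7, 396.4, 289.3]
tool_rot: [-180.0, -0.0, 162.6]
wrist_force: [-0.1, 1.5, 0.7]
gripper_width: 38.2
gripper_force: 0.0
```

```bash
python3 go.py 511.5 396.5 190 162.7
python3 - <<'E'
from lib import *
im=cv2.cvtColor(capture('top'),cv2.COLOR_RGB2BGR);s=cv2.cvtColor(capture('side'),cv2.COLOR_RGB2BGR)
cv2.imwrite('pics/a.png',np.hstack([cv2.resize(im[130:270,160:320],None,fx=2.5,fy=2.5),cv2.resize(s[180:320,240:400],None,fx=2.5,fy=2.5)]))
E
```

```text
pos [512.7 396.4 289.3] [-180.    -0.   162.6] F [-0.1  1.5  0.7] w 38.2 t 1.6
now x,y (np.float64(0.12), np.float64(-0.02)) final x,y (np.float64(0.12), np.float64(-0.02)) z 9.93 twist -0.002
```

View pics/a.png

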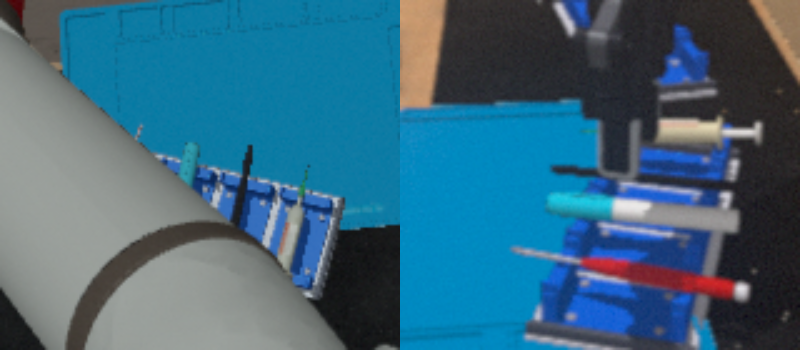

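The side view shows the fingers still above the tools; the arm hides most of the full rack in the top view. Next I'll descend, close and lift.

Emit:
move_arm(
  steps=[
    [3.8, 0.1, 0, 3, 0],
    [3.8, 0, 0, 3, 0],
    [3.8, 0, 0, 2.4, 0],
    [3.8, 0, 0, 1.5, 0],
    [0.5, 0, 0, 0, 0],
    [0.5, 0, 0, 0, 0],
    [0.5, 0, 0, 0, 0],
    [0.5, 0, 0, 0, 0],
    [0.5, 0, 0, 0, 0],
    [0.5, 0, 0, 0, 0],
  ],
  newtons=40,
)

```text
clock: 2.95
eef_pos: [511.4, 397.9, 192.4]
tool_rot: [180.0, 0.0, 162.7]
wrist_force: [0.3, -0.9, 5.1]
gripper_width: 9.8
gripper_force: 43.0
```

Emit:
move_arm(
  steps=[
    [0.5, 0, 0, -2, 0],
    [0.5, 0, 0, -4, 0],
    [0.5, 0, 0, -4, 0],
    [0.5, 0, 0, 0, 0],
  ],
)

```text
clock: 3.45
eef_pos: [512.4, 399.0, 296.9]
tool_rot: [179.6, 0.3, 162.7]
wrist_force: [0.7, 0.5, -0.2]
gripper_width: 10.8
gripper_force: 42.3
```

```bash
python3 go.py 514.5 -107.4 290 192.95
python3 - <<'E'
from lib import *
s=cv2.cvtColor(capture('side'),cv2.COLOR_RGB2BGR)
cv2.imwrite('pics/b.png',cv2.resize(s[160:330,240:420],None,fx=3,fy=3))
E
```

```text
pos [512.4 399.  296.9] [179.6   0.3 162.7] F [ 0.7  0.5 -0.2] w 10.8 t 3.45
now x,y (np.float64(-15.26), np.float64(-48.28)) final x,y (np.float64(11.14), np.float64(-49.4)) z 0.69 twist -0.528
```

View pics/b.png

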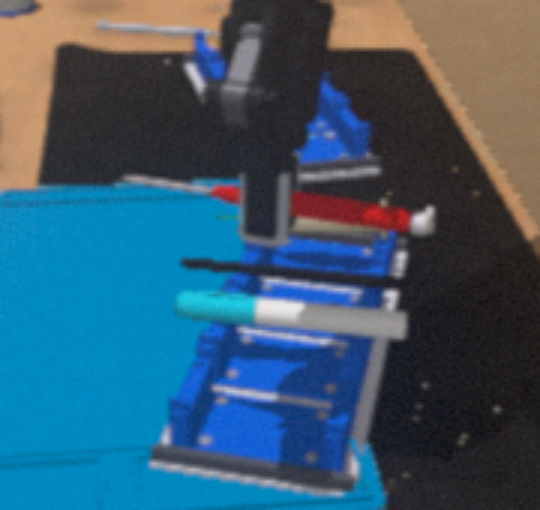

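The screwdriver is held and its bay is empty. Next I'll carry it to the rightmost bay.

Emit:
move_arm(
  steps=[
    [0.5, -0.76, -2.44, 0, 0],
    [0.5, -1.5, -4.8, 0, 0],
    [0.5, -1.5, -4.8, 0, 0],
    [0.5, -1.5, -4.8, 0, 0],
    [0.5, -1.5, -4.8, 0, 0],
    [0.5, -1.5, -4.8, 0, 0],
    [0.5, -1.5, -4.8, 0, 0],
    [0.5, -1.5, -4.8, 0, 0],
    [0.5, -1.5, -4.8, 0, 0],
    [0.5, -1.5, -4.8, 0, 0],
    [0.5, -1, -2.64, 0, -0.1],
    [0.5, 0, 0, 0, -0.18],
  ],
)

```text
clock: 5.0
eef_pos: [512.4, -112.0, 290.8]
tool_rot: [-179.9, -0.1, 178.7]
wrist_force: [-0.5, 0.6, -0.3]
gripper_width: 10.6
gripper_force: 42.3
```

Emit:
move_arm(
  steps=[
    [0.5, 0, 0, 0, -0.18],
    [0.5, 0, 0, 0, -0.068],
    [0.5, 0, 0, 0, 0],
    [0.5, 0, 0, 0, 0],
  ],
)

```text
clock: 5.5
eef_pos: [513.0, -108.7, 291.2]
tool_rot: [180.0, -0.1, -167.1]
wrist_force: [-0.3, -0.7, -0.6]
gripper_width: 10.3
gripper_force: 42.3
```

```bash
python3 go.py 514.5 -107.4 192 192.95
python3 - <<'E'
from lib import *
s=cv2.cvtColor(capture('side'),cv2.COLOR_RGB2BGR);im=cv2.cvtColor(capture('top'),cv2.COLOR_RGB2BGR)
cv2.imwrite('pics/c.png',np.hstack([cv2.resize(im[150:270,330:460],None,fx=3,fy=3),cv2.resize(s[120:240,270:400],None,fx=3,fy=3)]))
E
```

```text
pos [ 513.  -108.7  291.2] [ 1.800e+02 -1.000e-01 -1.671e+02] F [-0.3 -0.7 -0.6] w 10.3 t 5.5
now x,y (np.float64(-0.18), np.float64(0.09)) final x,y (np.float64(-0.18), np.float64(0.09)) z 9.92 twist -0.001
```

View pics/c.png

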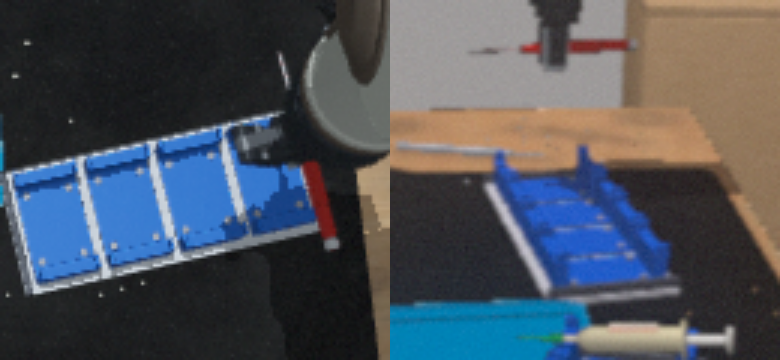

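The screwdriver is above the right bay. The top crop shows its tail at pixel (441.7,231) and tip at (424,168); the side crop shows (350.7,134.5) and (297.7,136.8). I'll triangulate it before lowering.

Run:
```python
from lib import *
A=tri((424,168),(297.7,136.8));B=tri((441.7,231),(350.7,134.5));l=A-B
print(A.round(),B.round(),((A+B)/2).round(1),np.linalg.norm(l),np.arctan2(l[1],l[0]),l[2])
```

```text
[580. -95. 133.] [ 445. -127.  132.] [ 512.4 -111.2  132.6] 138.7965910501997 0.23399770298989145 1.4352488059432176
```

Level, aligned and consistent with the arm pose, so I'll lower and release.

Emit:
move_arm(
  steps=[
    [0.5, -0.2, 0.1, 3, 0],
    [0.5, 0, 0, 3, 0],
    [0.5, 0, 0, 2.2, 0],
    [0.5, 0, 0, 1.2, 0],
    [0.5, 0, 0, 0.5, 0],
    [0.5, 0, 0, 0, 0],
    [3.0, 0, 0, 0, 0],
    [3.0, 0, 0, 0, 0],
    [3.0, 0, 0, 0, 0],
    [3.0, 0, 0, 0, 0],
  ],
)

```text
clock: 6.85
eef_pos: [515.1, -107.3, 192.8]
tool_rot: [-180.0, 0.0, -167.0]
wrist_force: [0.1, -0.5, -0.1]
gripper_width: 30.0
gripper_force: 0.0
```

Emit:
move_arm(
  steps=[
    [3.0, 0, 0, -2, 0],
    [3.0, 0, 0, -4, 0],
    [3.0, 0, 0, -4, 0],
    [3.0, 0, 0, 0, 0],
  ],
)

```text
clock: 7.35
eef_pos: [516.6, -107.4, 295.9]
tool_rot: [-179.8, 0.3, -167.0]
wrist_force: [0.5, -0.6, 0.5]
gripper_width: 30.0
gripper_force: 0.0
```

```bash
python3 go.py 498 336.2 292 170.2
```

```text
pos [ 516.6 -107.4  295.9] [-179.8    0.3 -167. ] F [ 0.5 -0.6  0.5] w 30.0 t 7.35
now x,y (np.float64(-8.13), np.float64(43.65)) final x,y (np.float64(9.39), np.float64(43.4)) z 0.39 twist 0.397
```

Emit:
move_arm(
  steps=[
    [3.8, -0.45, 2.43, 0, 0],
    [3.8, -0.9, 4.85, 0, 0],
    [3.8, -0.9, 4.85, 0, 0],
    [3.8, -0.9, 4.85, 0, 0],
    [3.8, -0.9, 4.85, 0, 0],
    [3.8, -0.9, 4.85, 0, 0],
    [3.8, -0.9, 4.85, 0, 0],
    [3.8, -0.9, 4.85, 0, 0],
    [3.8, -0.9, 4.85, 0, 0],
    [3.8, -0.48, 2.42, 0, 0.1],
    [3.8, 0, 0, 0, 0.15],
    [3.8, 0, 0, 0, 0.147],
  ],
)

```text
clock: 8.85
eef_pos: [495.7, 336.6, 291.2]
tool_rot: [-179.9, -0.1, 170.0]
wrist_force: [0.0, -0.9, -0.3]
gripper_width: 37.6
gripper_force: 0.0
```

Emit:
move_arm(
  steps=[
    [3.8, 0, 0, 0, 0],
    [3.8, 0, 0, 0, 0],
  ],
)

```text
clock: 9.1
eef_pos: [496.2, 336.2, 292.1]
tool_rot: [-180.0, -0.0, 170.4]
wrist_force: [-0.1, 0.3, 0.0]
gripper_width: 38.0
gripper_force: 0.0
```

```bash
python3 go.py 498 336.2 192 170.2
```

```text
pos [496.2 336.2 292.1] [-180.    -0.   170.4] F [-0.1  0.3  0. ] w 38.0 t 9.1
now x,y (np.float64(-0.18), np.float64(0.03)) final x,y (np.float64(-0.18), np.float64(0.03)) z 10.01 twist 0.003
```

Emit:
move_arm(
  steps=[
    [3.8, -0.15, 0, 3, 0],
    [3.8, 0, 0, 3, 0],
    [3.8, 0, 0, 2.5, 0],
    [3.8, 0, 0, 1.5, 0],
    [0.8, 0, 0, 0, 0],
    [0.8, 0, 0, 0, 0],
    [0.8, 0, 0, 0, 0],
    [0.8, 0, 0, 0, 0],
    [0.8, 0, 0, 0, 0],
    [0.8, 0, 0, 0, 0],
  ],
)

```text
clock: 10.35
eef_pos: [497.8, 336.1, 192.8]
tool_rot: [180.0, 0.0, 170.2]
wrist_force: [0.4, -0.2, -0.4]
gripper_width: 13.9
gripper_force: 42.8
```

Emit:
move_arm(
  steps=[
    [0.8, 0, 0, -2, 0],
    [0.8, 0, 0, -4, 0],
    [0.8, 0, 0, -4, 0],
    [0.8, 0, 0, 0, 0],
  ],
)

```text
clock: 10.85
eef_pos: [499.2, 337.4, 298.0]
tool_rot: [179.7, 0.4, 170.2]
wrist_force: [0.5, 0.2, -0.6]
gripper_width: 14.0
gripper_force: 42.8
```

```bash
python3 go.py 501.5 -50.9 292 192.95
```

```text
pos [499.2 337.4 298. ] [179.7   0.4 170.2] F [ 0.5  0.2 -0.6] w 14.0 t 10.85
now x,y (np.float64(-6.82), np.float64(-38.23)) final x,y (np.float64(8.48), np.float64(-37.89)) z 0.6 twist -0.397
```

Emit:
move_arm(
  steps=[
    [0.8, -0.4, -2.2, 0, 0],
    [0.8, -0.86, -4.85, 0, 0],
    [0.8, -0.86, -4.85, 0, 0],
    [0.8, -0.86, -4.85, 0, 0],
    [0.8, -0.86, -4.85, 0, 0],
    [0.8, -0.86, -4.85, 0, 0],
    [0.8, -0.86, -4.85, 0, 0],
    [0.8, -0.86, -4.85, 0, 0],
    [0.8, -0.4, -2.1, 0, -0.1],
    [0.8, 0, 0, 0, -0.15],
    [0.8, 0, 0, 0, -0.147],
    [0.8, 0, 0, 0, 0],
  ],
)

```text
clock: 12.35
eef_pos: [498.6, -53.8, 291.7]
tool_rot: [180.0, -0.2, -167.2]
wrist_force: [0.2, 0.7, -0.7]
gripper_width: 14.2
gripper_force: 42.9
```

```bash
python3 go.py 501.5 -50.9 192 192.95
python3 - <<'E'
from lib import *
s=cv2.cvtColor(capture('side'),cv2.COLOR_RGB2BGR);im=cv2.cvtColor(capture('top'),cv2.COLOR_RGB2BGR)
cv2.imwrite('pics/d.png',np.hstack([cv2.resize(im[150:270,330:460],None,fx=3,fy=3),cv2.resize(s[120:240,270:400],None,fx=3,fy=3)]))
E
```

```text
pos [498.6 -53.8 291.7] [ 180.    -0.2 -167.2] F [ 0.2  0.7 -0.7] w 14.2 t 12.35
now x,y (np.float64(-0.34), np.float64(0.22)) final x,y (np.float64(-0.34), np.float64(0.22)) z 9.97 twist -0.003
```

View pics/d.png

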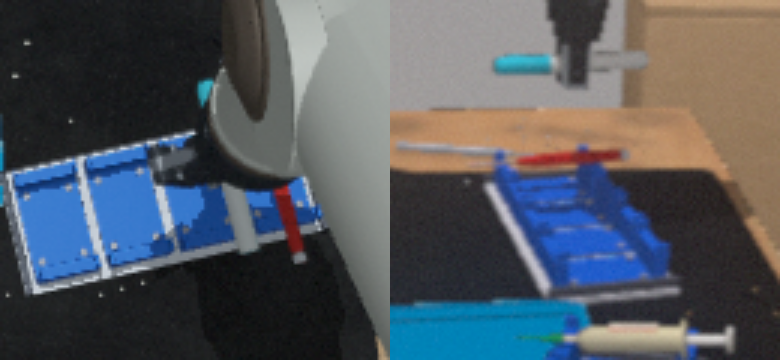

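The screwdriver lies in the right bay and the marker hangs level over the next one. I'll lower it.

Emit:
move_arm(
  steps=[
    [0.8, -0.2, 0.1, 3, 0],
    [0.8, 0, 0, 3, 0],
    [0.8, 0, 0, 2.3, 0],
    [0.8, 0, 0, 1.2, 0],
    [0.8, 0, 0, 0.5, 0],
    [0.8, 0, 0, 0, 0],
    [3.2, 0, 0, 0, 0],
    [3.2, 0, 0, 0, 0],
    [3.2, 0, 0, 0, 0],
    [3.2, 0, 0, 0, 0],
  ],
)

```text
clock: 13.7
eef_pos: [501.8, -51.1, 192.8]
tool_rot: [-180.0, 0.0, -167.0]
wrist_force: [-0.4, -0.1, 0.3]
gripper_width: 32.0
gripper_force: 0.0
```

Emit:
move_arm(
  steps=[
    [3.2, 0, 0, -2, 0],
    [3.2, 0, 0, -4, 0],
    [3.2, 0, 0, -4, 0],
    [3.2, 0, 0, 0, 0],
  ],
)

```text
clock: 14.2
eef_pos: [503.3, -51.0, 295.8]
tool_rot: [-179.9, 0.4, -167.0]
wrist_force: [-0.3, 0.4, -0.7]
gripper_width: 31.7
gripper_force: 0.0
```

```bash
python3 go.py 483 282 292 172.4
```

```text
pos [503.3 -51.  295.8] [-179.9    0.4 -167. ] F [-0.3  0.4 -0.7] w 31.7 t 14.2
now x,y (np.float64(-5.49), np.float64(32.91)) final x,y (np.float64(6.42), np.float64(32.74)) z 0.38 twist 0.359
```

Emit:
move_arm(
  steps=[
    [3.6, -0.4, 2.4, 0, 0],
    [3.6, -0.78, 4.7, 0, 0],
    [3.6, -0.78, 4.7, 0, 0],
    [3.6, -0.78, 4.7, 0, 0],
    [3.6, -0.78, 4.7, 0, 0],
    [3.6, -0.78, 4.7, 0, 0],
    [3.6, -0.78, 4.7, 0, 0],
    [3.6, -0.4, 2.3, 0, 0.1],
    [3.6, 0, 0, 0, 0.13],
    [3.6, 0, 0, 0, 0.129],
    [3.6, 0, 0, 0, 0],
    [3.6, 0, 0, 0, 0],
  ],
)

```text
clock: 15.7
eef_pos: [481.1, 281.7, 292.0]
tool_rot: [-180.0, -0.0, 172.5]
wrist_force: [-0.5, -1.0, 0.8]
gripper_width: 36.1
gripper_force: 0.0
```

```bash
python3 go.py 483 282 189 172.4
```

```text
pos [481.1 281.7 292. ] [-180.    -0.   172.5] F [-0.5 -1.   0.8] w 36.1 t 15.7
now x,y (np.float64(-0.18), np.float64(0.05)) final x,y (np.float64(-0.18), np.float64(0.05)) z 10.3 twist 0.002
```

Emit:
move_arm(
  steps=[
    [3.6, -0.18, 0, 3, 0],
    [3.6, 0, 0, 3, 0],
    [3.6, 0, 0, 2.6, 0],
    [3.6, 0, 0, 1.4, 0],
    [3.6, 0, 0, 0.4, 0],
    [0.3, 0, 0, 0, 0],
    [0.3, 0, 0, 0, 0],
    [0.3, 0, 0, 0, 0],
    [0.3, 0, 0, 0, 0],
    [0.3, 0, 0, 0, 0],
    [0.3, 0, 0, 0, 0],
  ],
)

```text
clock: 17.08
eef_pos: [483.6, 281.9, 189.5]
tool_rot: [180.0, 0.1, 172.4]
wrist_force: [-0.7, 0.1, 6.1]
gripper_width: 8.3
gripper_force: 39.5
```

Emit:
move_arm(
  steps=[
    [0.3, 0, 0, -2, 0],
    [0.3, 0, 0, -4, 0],
    [0.3, 0, 0, -4, 0],
    [0.3, 0, 0, 0, 0],
  ],
)

```text
clock: 17.58
eef_pos: [484.4, 282.7, 293.2]
tool_rot: [179.7, 0.3, 172.4]
wrist_force: [0.7, 0.1, 0.4]
gripper_width: 8.4
gripper_force: 39.2
```

```bash
python3 go.py 488.5 5.7 292 192.95
```

```text
pos [484.4 282.7 293.2] [179.7   0.3 172.4] F [0.7 0.1 0.4] w 8.4 t 17.57
now x,y (np.float64(-4.07), np.float64(-27.4)) final x,y (np.float64(5.81), np.float64(-27.08)) z 0.12 twist -0.359
```

Emit:
move_arm(
  steps=[
    [0.3, -0.35, -2.3, 0, 0],
    [0.3, -0.68, -4.6, 0, 0],
    [0.3, -0.68, -4.6, 0, 0],
    [0.3, -0.68, -4.6, 0, 0],
    [0.3, -0.68, -4.6, 0, 0],
    [0.3, -0.68, -4.6, 0, 0],
    [0.3, -0.35, -2.1, 0, -0.1],
    [0.3, 0, 0, 0, -0.13],
    [0.3, 0, 0, 0, -0.129],
    [0.3, 0, 0, 0, 0],
    [0.3, 0, 0, 0, 0],
  ],
)

```text
clock: 18.95
eef_pos: [487.3, 4.6, 288.6]
tool_rot: [180.0, -0.0, -167.2]
wrist_force: [0.6, 0.1, -0.1]
gripper_width: 8.1
gripper_force: 39.2
```

```bash
python3 go.py 488.5 5.7 190 192.95
python3 - <<'E'
from lib import *
s=cv2.cvtColor(capture('side'),cv2.COLOR_RGB2BGR);im=cv2.cvtColor(capture('top'),cv2.COLOR_RGB2BGR)
cv2.imwrite('pics/e.png',np.hstack([cv2.resize(im[150:270,320:450],None,fx=3,fy=3),cv2.resize(s[120:240,270:400],None,fx=3,fy=3)]))
E
```

```text
pos [487.3   4.6 288.6] [ 180.    -0.  -167.2] F [ 0.6  0.1 -0.1] w 8.1 t 18.95
now x,y (np.float64(-0.14), np.float64(0.08)) final x,y (np.float64(-0.14), np.float64(0.08)) z 9.86 twist -0.002
```

View pics/e.png

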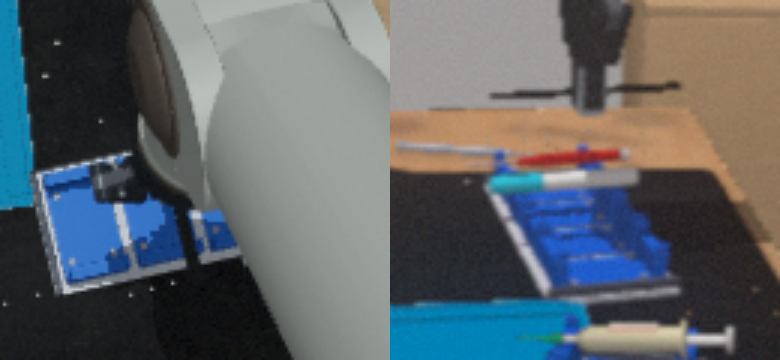

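The spudger is held roughly level, and the marker and screwdriver are seated. I'll lower the spudger.

Emit:
move_arm(
  steps=[
    [0.3, -0.1, 0.1, 3, 0],
    [0.3, 0, 0, 3, 0],
    [0.3, 0, 0, 2.2, 0],
    [0.3, 0, 0, 1.2, 0],
    [0.3, 0, 0, 0.4, 0],
    [0.3, 0, 0, 0, 0],
    [3.0, 0, 0, 0, 0],
    [3.0, 0, 0, 0, 0],
    [3.0, 0, 0, 0, 0],
    [3.0, 0, 0, 0, 0],
  ],
)

```text
clock: 20.3
eef_pos: [488.3, 5.8, 190.9]
tool_rot: [-180.0, 0.0, -167.0]
wrist_force: [0.0, -0.6, -0.3]
gripper_width: 29.9
gripper_force: 0.0
```

Emit:
move_arm(
  steps=[
    [3.0, 0, 0, -2, 0],
    [3.0, 0, 0, -4, 0],
    [3.0, 0, 0, -4, 0],
    [3.0, 0, 0, -0.3, 0],
  ],
)

```text
clock: 20.8
eef_pos: [489.6, 5.9, 296.6]
tool_rot: [-179.9, 0.3, -167.0]
wrist_force: [0.2, 0.5, -0.0]
gripper_width: 29.9
gripper_force: 0.0
```

```bash
python3 go.py 473.5 230.4 293 167
```

```text
pos [489.6   5.9 296.6] [-179.9    0.3 -167. ] F [ 0.2  0.5 -0. ] w 29.9 t 20.8
now x,y (np.float64(-3.46), np.float64(22.24)) final x,y (np.float64(6.62), np.float64(21.51)) z 0.36 twist 0.453
```

Emit:
move_arm(
  steps=[
    [4.0, -0.4, 2.2, 0, 0],
    [4.0, -0.7, 4.5, 0, 0],
    [4.0, -0.7, 4.5, 0, 0],
    [4.0, -0.7, 4.5, 0, 0],
    [4.0, -0.7, 4.5, 0, 0],
    [4.0, -0.4, 2.1, 0, 0.1],
    [4.0, 0, 0, 0, 0.13],
    [4.0, 0, 0, 0, 0.13],
    [4.0, 0, 0, 0, 0.093],
    [4.0, 0, 0, 0, 0],
    [4.0, 0, 0, 0, 0],
  ],
)

```text
clock: 22.18
eef_pos: [473.1, 231.2, 293.1]
tool_rot: [-180.0, -0.0, 167.1]
wrist_force: [-0.2, -0.2, 0.2]
gripper_width: 40.0
gripper_force: 0.0
```

```bash
python3 go.py 473.5 230.4 193 167
```

```text
pos [473.1 231.2 293.1] [-180.    -0.   167.1] F [-0.2 -0.2  0.2] w 40.0 t 22.18
now x,y (np.float64(-0.06), np.float64(-0.06)) final x,y (np.float64(-0.06), np.float64(-0.06)) z 10.01 twist 0.002
```

Emit:
move_arm(
  steps=[
    [4.0, -0.05, -0.05, 3, 0],
    [4.0, 0, 0, 3, 0],
    [4.0, 0, 0, 2.5, 0],
    [4.0, 0, 0, 1.5, 0],
    [1.0, 0, 0, 0, 0],
    [1.0, 0, 0, 0, 0],
    [1.0, 0, 0, 0, 0],
    [1.0, 0, 0, 0, 0],
    [1.0, 0, 0, 0, 0],
    [1.0, 0, 0, 0, 0],
  ],
)

```text
clock: 23.42
eef_pos: [473.8, 230.7, 193.8]
tool_rot: [180.0, 0.0, 167.0]
wrist_force: [-0.2, -0.1, -0.7]
gripper_width: 17.4
gripper_force: 42.5
```

Emit:
move_arm(
  steps=[
    [1.0, 0, 0, -2, 0],
    [1.0, 0, 0, -4, 0],
    [1.0, 0, 0, -4, 0],
    [1.0, 0, 0, 0, 0],
  ],
)

```text
clock: 23.92
eef_pos: [475.0, 231.5, 296.9]
tool_rot: [179.8, 0.3, 167.0]
wrist_force: [0.1, -0.5, -1.1]
gripper_width: 17.5
gripper_force: 42.6
```

```bash
python3 go.py 475.4 62.2 293 192.95
```

```text
pos [475.  231.5 296.9] [179.8   0.3 167. ] F [ 0.1 -0.5 -1.1] w 17.5 t 23.93
now x,y (np.float64(-3.84), np.float64(-16.48)) final x,y (np.float64(3.76), np.float64(-16.5)) z 0.39 twist -0.453
```

Emit:
move_arm(
  steps=[
    [1.0, -0.6, -2.3, 0, 0],
    [1.0, -1.1, -4.5, 0, 0],
    [1.0, -1.1, -4.5, 0, 0],
    [1.0, -0.8, -3.1, 0, 0],
    [1.0, -0.4, -2.0, 0, -0.1],
    [1.0, 0, 0, 0, -0.13],
    [1.0, 0, 0, 0, -0.13],
    [1.0, 0, 0, 0, -0.093],
    [1.0, 0, 0, 0, 0],
    [1.0, 0, 0, 0, 0],
  ],
)

```text
clock: 25.18
eef_pos: [475.5, 61.8, 293.1]
tool_rot: [180.0, -0.1, -167.1]
wrist_force: [0.2, -0.3, 0.1]
gripper_width: 17.4
gripper_force: 42.6
```

```bash
python3 go.py 475.4 62.2 194 192.95
python3 - <<'E'
from lib import *
s=cv2.cvtColor(capture('side'),cv2.COLOR_RGB2BGR)
cv2.imwrite('pics/f.png',cv2.resize(s[110:230,270:400],None,fx=4,fy=4))
E
```

```text
pos [475.5  61.8 293.1] [ 1.800e+02 -1.000e-01 -1.671e+02] F [ 0.2 -0.3  0.1] w 17.4 t 25.18
now x,y (np.float64(0.0), np.float64(0.04)) final x,y (np.float64(0.0), np.float64(0.04)) z 9.91 twist -0.002
```

View pics/f.png

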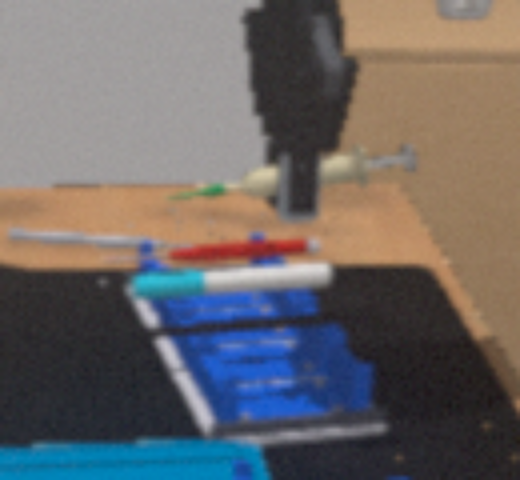

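The syringe hangs as it lay (needle low by design, same relative slope as at rest), and the other three are seated. I'll lower it.

Emit:
move_arm(
  steps=[
    [1.0, 0, 0.04, 3, 0],
    [1.0, 0, 0, 3, 0],
    [1.0, 0, 0, 2.2, 0],
    [1.0, 0, 0, 1.2, 0],
    [1.0, 0, 0, 0.45, 0],
    [1.0, 0, 0, 0, 0],
    [3.4, 0, 0, 0, 0],
    [3.4, 0, 0, 0, 0],
    [3.4, 0, 0, 0, 0],
    [3.4, 0, 0, 0, 0],
  ],
)

```text
clock: 26.48
eef_pos: [475.8, 62.2, 195.4]
tool_rot: [-180.0, 0.0, -167.0]
wrist_force: [-0.4, -0.1, 0.5]
gripper_width: 33.8
gripper_force: 0.0
```

Emit:
move_arm(
  steps=[
    [3.4, 0, 0, -2, 0],
    [3.4, 0, 0, -4, 0],
    [3.4, 0, 0, -4, 0],
    [3.4, 0, 4, -3, 0],
    [3.4, 0, 5, 0, 0],
    [3.4, 0, 5, 0, 0],
    [3.4, 0, 5, 0, 0],
    [3.4, 0, 5, 0, 0],
    [3.4, 0, 5, 0, 0],
    [3.4, 0, 5, 0, 0],
    [3.4, 0, 0, 0, 0],
  ],
)

```text
clock: 27.85
eef_pos: [396.8, 398.0, 325.5]
tool_rot: [179.8, -0.0, -166.6]
wrist_force: [-0.2, -0.3, 0.8]
gripper_width: 34.2
gripper_force: 0.0
```

Run:
```python
from lib import *
s=cv2.cvtColor(capture('side'),cv2.COLOR_RGB2BGR);im=cv2.cvtColor(capture('top'),cv2.COLOR_RGB2BGR)
def k(c): return cv2.resize(c,(400,400),interpolation=cv2.INTER_CUBIC)
cv2.imwrite('pics/g.png',np.hstack([k(im[160:280,325:445]),k(s[140:240,285:385])]))
```

```text
(no output)
```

View pics/g.png

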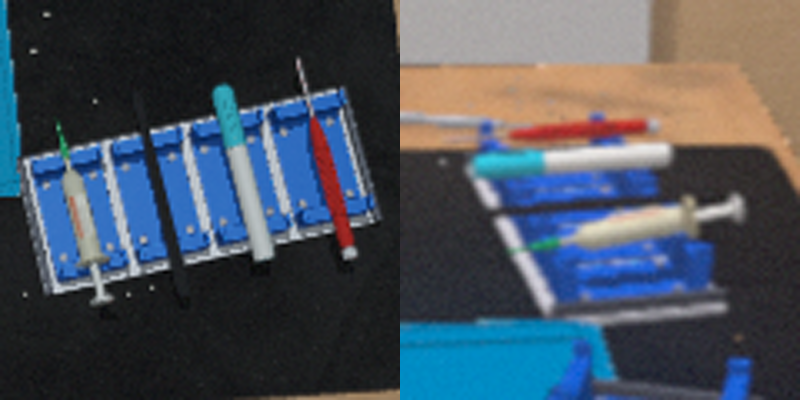

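All four lie in the empty rack in reverse order: syringe, spudger, marker, screwdriver from the left. I'll triangulate them to check, especially the syringe's level against its starting slope.

Run:
```python
from lib import *
E=np.load('racks.npz')['E']
t=lambda u,v:(325+u*.3,160+v*.3); s=lambda u,v:(285+(u-400)*.25,140+v*.25)
T={'screw':(t(297,60),s(404,117),t(350,258),s(660,125),-87,1),'marker':(t(222,88),s(470,167),t(263,258),s(670,155),-29,1),'spud':(t(136,90),s(495,215),t(183,303),s(725,208),29,0),'syr':(t(59,125),s(511,253),t(101,301),s(744,206),87,1)}
for n,(a,b,c,d,y,_) in T.items():
    for lab,A,B in(('tri',tri(a,b),tri(c,d)),('top',onz('top',a,36),onz('top',c,36))):
        M=(A+B)/2;l=A-B;dx,dy=M[:2]-E[:2];cc,ss=np.cos(E[2]),np.sin(E[2])
        print(n,lab,'z',A[2].round(1),B[2].round(1),'len',np.linalg.norm(l).round(),'dang',(np.arctan2(l[1],l[0])-E[2]).round(3),'x',(cc*dx+ss*dy).round(1),'dy',(-ss*dx+cc*dy-y).round(1))
# side picture: predicted plunger row if syringe lies as at start (z 31.5/47.4)
P=rack(E,[[66,87,31.5],[-66,87,47.4],[66,87,38],[-66,87,38]]);print(proj('side',P).round(1),s(511,253),s(744,206))
```

```text
screw tri z 45.3 33.8 len 155.0 dang -0.01 x 3.9 dy -0.4
screw top z 36.0 36.0 len 144.0 dang -0.004 x -1.3 dy 0.5
marker tri z 35.3 35.4 len 125.0 dang -0.024 x 1.5 dy -0.5
marker top z 36.0 36.0 len 123.0 dang -0.018 x 1.2 dy -0.3
spud tri z 31.4 21.9 len 148.0 dang -0.009 x -3.9 dy 1.6
spud top z 36.0 36.0 len 153.0 dang -0.027 x -1.8 dy 1.7
syr tri z 29.1 47.5 len 132.0 dang -0.016 x -1.2 dy 0.5
syr top z 36.0 36.0 len 127.0 dang 0.0 x -1.3 dy 0.2
[[312.5 202.6]
 [369.9 191.2]
 [312.6 199.8]
 [369.6 195. ]] (312.75, 203.25) (371.0, 191.5)
```

Run:
```python
from lib import *
im={'start':(cv2.imread('pics/top0.png'),cv2.imread('pics/side0.png')),'now':(cv2.cvtColor(capture('top'),4),cv2.cvtColor(capture('side'),4))}
R=np.load('racks.npz')
# boxes around syringe (u0,u1,v0,v1)
B={'start':((265,288,205,242),(330,367,222,240)),'now':((340,356,205,240),(325,360,186,206))}
def barrel(c,b):
    u0,u1,v0,v1=b;h=c[v0:v1,u0:u1].astype(int);m=((h[...,2]>120)&(h[...,2]-h[...,0]>12)&(h[...,1]-h[...,0]>0)).astype(np.uint8)
    n,l,s,_=cv2.connectedComponentsWithStats(m);i=1+s[1:,4].argmax();v,u=np.nonzero(l==i)
    p=np.c_[u+u0,v+v0].astype(np.float32);x=cv2.fitLine(p,cv2.DIST_L2,0,.01,.01).ravel();return x,p
for k in im:
    L=[]
    for n,c,b in zip(('top','side'),im[k],B[k]):
        x,p=barrel(c,b);t=(p-x[2:])@x[:2]
        K=C[n]['K'];T=C[n]['pose'];r=[T[:3,:3]@np.linalg.solve(K,[*(x[2:]+s*x[:2]),1]) for s in(-15,15)]
        L.append((np.cross(*r),T[:3,3]));print(k,n,x.round(3),len(p),np.ptp(t).round(1))
    d=np.cross(L[0][0],L[1][0]);d/=np.linalg.norm(d);d*=np.sign(d[0])
    yaw=np.arctan2(d[1],d[0]);A=np.array([L[0][0],L[1][0],[1,0,0]]);q=[L[0][0]@L[0][1],L[1][0]@L[1][1],475]
    print('  dir',d.round(3),'yaw',yaw.round(3),'pitch',np.arcsin(d[2]).round(3),'axis pt at x=475',np.linalg.solve(A,q).round(1))
c=im['now'];k=lambda a:cv2.resize(a,(400,400),interpolation=cv2.INTER_CUBIC)
cv2.imwrite('pics/h.png',np.hstack([cv2.resize(c[1][180:220,300:380],(790,400),interpolation=cv2.INTER_CUBIC)]))
```

```text
start top [ 2.2400e-01 -9.7500e-01  2.7344e+02  2.2476e+02] 25 12.4
start side [ 1.00000e+00 -6.00000e-03  3.49906e+02  2.31766e+02] 256 35.0
  dir [ 0.977 -0.182 -0.11 ] yaw -0.184 pitch -0.11 axis pt at x=475 [475.  235.4  43.7]
now top [2.97000e-01 9.55000e-01 3.47758e+02 2.25121e+02] 33 14.2
now side [ 9.78000e-01 -2.08000e-01  3.45160e+02  1.95434e+02] 175 30.4
  dir [ 0.954  0.28  -0.106] yaw 0.285 pitch -0.107 axis pt at x=475 [475.   66.8  43. ]
```

View pics/h.png

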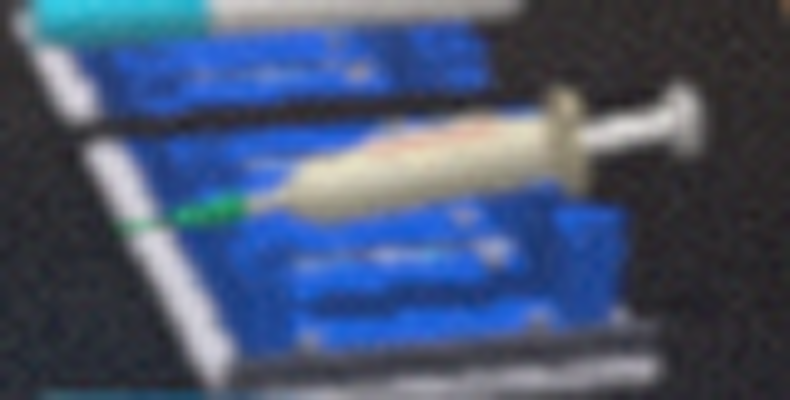

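The close-up shows the syringe in its bay with the flange at the near saddle, around (565,140). Its barrel slope is -0.107 rad, against -0.110 rad at the start, so it lies as it did before. All four are seated and the arm is clear.

```bash
python3 -c "
from cell import *
print(job_done())"
```

```text
the job is handed in; nothing more can be done
None
```

I moved all four tools to the empty rack in reverse order (syringe, spudger, marker, screwdriver from the left) and handed the job in at about 28 s; camera checks put each within about 4 mm and 0.03 rad of its bay's middle, the syringe keeping the ~0.11 rad slope it showed at the start (limit 0.15), but the judge's result was not shown.

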